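Dispense one clamping washer and slide it to the soft jaw

ROBOT

A 6-joint arm with a two-finger parallel gripper is mounted at the origin on the work surface. World frame = base frame: x ahead of the robot, y to its left, z up, the work surface at z = 0. Lengths are in m, angles in rad, forces in N, time in s.
With the tool pointing down it reaches from about 0.35 to 0.775 m from the base axis. Payload 7.3 kg.
Tool frame: the origin (TCP) lies at the very end of the fingers, on their centre line; the grasp point (between the pads) lies 19 mm behind it; z points along the fingers, y is the direction in which the jaws open and shut (so a half turn about z gives the same grasp; the last joint's range is limited). The gripper opens to 92 mm and grips with 3 to 60 N. Pads are 19 mm wide; open, the fingers measure 130 mm over their backs; the gripper's body (75 mm by 190 mm) begins 47 mm behind the grasp point.
Start: joints at [1.089, 0.342, 1.524, -0, 1.275, -0.146], TCP at [0.173, 0.496, 0.227] pointing down, gripper open.
Joint ranges: [-2.53, 2.53], [-0.77, 2.02], [0.04, 2.7], [-1, 4.14], [0.28, 2.66], [-3.11, 3.11]. Speed limits (rad/s): [2.57, 2.57, 3.14, 3.14, 3.14, 3.14].

INTERFACE

Orientations are given as [roll, pitch, yaw] about the fixed x, y, z axes, in that order (R = Rz(yaw) Ry(pitch) Rx(roll)).
In Python, from cell import robot gives the robot as it stands.
- The arm moves only by the tool apply_moves, never from a script. Its argument "plan" is a list of rows, each an object of numbers: "tx", "ty", "tz": the shift along the tool's x, y, z in m; "yaw": the turn about the tool's z in rad; "grip": the opening, from -1 (shut) to 1 (fully open), so that 0 is half open. In form: [{"tx": .., "ty": .., "tz": .., "yaw": .., "grip": ..}, ...]. A call has 1 to 8 rows; each row is the pose to reach, as a shift and turn from the pose commanded when the call began, along the tool's axes at that moment; what a row does not reach only later rows make up. A row lasts 1/8 s, in which the tool goes at most 62.5 mm and 10.7 degrees, less where a joint would pass 70% of its speed; a pose out of reach is approached as far as the arm can. A call with a gripper value outside its range is refused whole. The fingers move at their own pace and stop on an object; "force" is the grip in N (left out, the last holds). Time passes only in rows, so rows that repeat a pose let the fingers close. It gives the time, the measured TCP pose, the force and the opening at its end, in the units of the state.
- robot.observe(): the state, without advancing time (a new reading comes with each control period).
- robot.read_camera(name): name is "side" or "top" or "wrist"; returns (picture, depth): 400x640x3 uint8, red, green, blue; 400x640 float32, m along the optical axis (not along the pixel's ray), 0 where there is no reading.
- robot.get_calibration(name): a dict with "camera_matrix" (3x3 intrinsics, pixels), "R" (3x3) and "t" (3): a world point X has camera coordinates R X + t. Camera axes: x right, y down, z forward; pixel columns grow to the right and rows downward; lengths in m; the calibration is good to about 2 mm. A picture is of the moment at which its call begins: read the wrist's pose just before it. get_calibration takes no time and is no camera call; for the wrist camera it gives the pose at the moment of the call.
- robot.hand_in(): hands the job in, once; it reports no verdict.
Trained networks look in the newest picture that a camera, given by its name, has taken for a name from the list of things; names that differ only in an ending like _2 or _b are one class to them, and where a whole thing is asked for, a point or a joint stands for the part that bears it (a point fixed in the world has none). Each returns a list of dicts, best first, with "confidence" (0 to 1); they miss things now and then, are a little off and sometimes report something else, mostly with a low value. They report only what shows in the picture. A call takes as long as a camera call. They do not tell look-alikes from the thing itself.
- robot.outline_of(label, camera): "region" (400x640 bool, what is visible of it) and "pixel" ([row, column] in pixels, amid what is visible of it).
- robot.tip_of(label, camera): "pixel" ([row, column] in pixels: a listed point, or the origin of a listed thing).
The state is a dict: "time": time; "qpos": joint angles; "qvel": joint speeds; "joint_efforts": joint torques, N m; "tool_pos": TCP position; "tool_rot": TCP orientation; "contact_force": force on the tool from outside, world axes, zero at the start; "torque": the same for the moment, N m; "opening": finger opening in m.
Only numpy, scipy, OpenCV 4.12 (cv2) and the standard library are available. Lean on these libraries where they do the work, as an engineer would, in place of code of your own. Each camera call takes 0.05 s, during which the arm holds its last target.

TASK

Press the washer dispenser's plunger once, all the way down, and let it spring back up, so that a single clamping washer comes out onto the counter. Then slide that washer aside with the fingertips, flat on the counter, until it lies up against a long side of the aluminium soft jaw it will be bolted down with. Never pick anything up, leave the jaw and the other parts standing where they are, and finish with the hand clear of everything.

Things in the scene. Friction and masses are not known exactly. Their poses are not given: they have to be found in the camera images.
- dispenser: Washer dispenser screwed to the counter, 130 x 76 mm. Origin on the counter under the axis of the upright magazine (four rods and a top collar 57 mm across, top 59 mm up, holding a stack of six washers); x axis points out of the outlet, z up. Behind the magazine, at x -100 to -26 mm, is the grey crank housing (52 mm wide, 50 mm high) with the plunger on it.
- outlet_front (a point): Point on the bare counter in front of the outlet, at x = 57 mm in the dispenser's frame, where the centre of the washer comes to lie, flat, after one full press. The outlet's edge, a 2 mm step, is at x = 24 mm. When the plunger comes up, the next washer drops into the empty place in the magazine.
- plunger_top (a point): Centre of the top face of the plunger's black mushroom head (36 mm in diameter, flat on the middle 28 mm); at rest 99 mm above the counter and at x = -62 mm, y = 0 in the dispenser's frame. It moves straight down when pressed.
- plunger (a joint): Plunger travel, m: 0 = up at rest, 0.025 = fully down at its hard stop. A return spring pushes it up: about 4 N at the top, 11 N fully down, and up to 5 N more while a washer is being pushed. The shuttle that ejects the washer moves 2.4 mm for each mm of plunger.
- washer: Dark hardened-steel clamping washer, the lowest in the magazine, the one to be dispensed: flat ring of 40 mm outside diameter, 13 mm hole, 6 mm thick, 52 g, ground and lightly oiled so that it slides easily. Origin at the centre of its underside, z along its axis.
- washer2: The next washer, just above it in the magazine (six alike in all, stacked flat). Same size, origin and axes. It must stay in the magazine.
- jaw: Loose aluminium soft jaw, a scuffed block 110 mm long (its x axis), 45 mm wide (y), 28 mm high with a 12 mm higher step along most of its width (40 mm high in all) and two bolt holes in the top; about 0.5 kg. Origin at the centre of its underside. It lies to the left or to the right of the outlet with a long side turned roughly towards it.
- stud: Silver quick-change stud standing upright, 34 mm foot, 50 mm tall. Origin at the centre of its underside. Bystander.
- knob: Brown bakelite knob standing on its hub, 44 mm in diameter, 36 mm tall. Origin at the centre of its underside. Bystander.
- tnut: Dark steel T-slot nut, 28 x 28 mm, 20 mm tall. Origin at the centre of its underside. Bystander.
Mind the look-alikes: they are no part of the job. There is more than one size of the jaw; the one meant has the size given above.

How it is judged:
By the outcome, as a careful person would: the job done as asked, in the order asked, and still so for the second after the job is handed in, with the robot touching nothing.
It also fails if it takes over 54 s, if anything falls off the work surface, if the arm or the gripper's body presses on something with over 40 N, if the wrist force passes 120 N, or if a joint passes its speed limit or range.

## Working session

There is one attempt and no reset: what is moved stays moved. The work goes in short steps, Python scripts to look and compute and a tool call to move; the robot and the scene stay as the last step left them, time stands still between calls to the robot, and variables do not carry over. Pictures are saved under pics/ and viewed, and the job is handed in when it is done.

Besides the shell and the picture viewer there is one more tool, called after "Call:" as name(argument=value, ...) on one line, values as JSON. apply_moves: Moves the arm, as the interface text tells. Its arguments: {"type":"object","properties":{"plan":{"type":"array","items":{"type":"object","properties":{"tx":{"type":"number"},"ty":{"type":"number"},"tz":{"type":"number"},"yaw":{"type":"number"},"grip":{"type":"number"}}}},"force":{"type":"number"}},"required":["plan"]}

```bash
mkdir -p pics; ls
cat > h.py <<'E'
import numpy as np, cv2
from cell import robot
def snap(n,f):
    im,d=robot.read_camera(n); cv2.imwrite('pics/'+f,cv2.cvtColor(im,cv2.COLOR_RGB2BGR)); return im,d
def unproj(n,r,c,d):
    k=robot.get_calibration(n);K=k['camera_matrix'];R=np.array(k['R']);t=np.array(k['t'])
    p=np.linalg.inv(K)@np.array([c,r,1.0])*d
    return R.T@(p-t)
def onplane(n,r,c,z):
    k=robot.get_calibration(n);K=k['camera_matrix'];R=np.array(k['R']);t=np.array(k['t'])
    o=-R.T@t; v=R.T@np.linalg.inv(K)@np.array([c,r,1.0]); return o+v*(z-o[2])/v[2]
def proj(n,X):
    k=robot.get_calibration(n);p=k['camera_matrix']@(np.array(k['R'])@np.array(X)+k['t']);return p[1]/p[2],p[0]/p[2]
E
python3 - <<'E'
from h import *
np.set_printoptions(precision=4,suppress=True)
s=robot.observe();print(s['time'],s['tool_pos'],s['tool_rot'],s['opening'])
for n in ['top','side']:
    im,d=snap(n,n+'0.png'); np.save('pics/%s0.npy'%n,d)
    for l in ['outlet_front','plunger_top','dispenser','jaw','stud','knob','tnut']:
        try:
            print(n,l,[(np.round(x['pixel'],1),round(x['confidence'],2),onplane(n,*x['pixel'],0.099 if l=='plunger_top' else 0)) for x in robot.tip_of(l,n)[:4]])
        except Exception as e: print(l,e)
k=robot.get_calibration('top');print(k)
E
```

```text
pics
0.0 [0.1728 0.4953 0.226 ] [-3.14   -0.0002  2.8058] 0.09213771390169276
top outlet_front [(array([213. , 314.2]), 0.69, array([0.5901, 0.0557, 0.    ])), (array([253.2, 331.2]), 0.32, array([0.4856, 0.0129, 0.    ]))]
top plunger_top [(array([251.3, 329.3]), 0.5, array([0.4837, 0.0191, 0.099 ]))]
top dispenser [(array([235.6, 320.7]), 0.73, array([0.5311, 0.0394, 0.    ]))]
top jaw [(array([214.5, 250.8]), 0.79, array([0.5879, 0.2209, 0.    ])), (array([188. , 209.4]), 0.62, array([0.6595, 0.3313, 0.    ])), (array([263.5, 266.7]), 0.61, array([0.4608, 0.1781, 0.    ]))]
top stud [(array([229.2, 422.9]), 0.71, array([ 0.5451, -0.224 ,  0.    ])), (array([253.9, 329.7]), 0.55, array([0.4839, 0.0168, 0.    ]))]
top knob [(array([162.2, 360.7]), 0.77, array([ 0.7248, -0.0683,  0.    ]))]
top tnut [(array([159.8, 313.6]), 0.53, array([0.7328, 0.0563, 0.    ]))]
side outlet_front []
side plunger_top [(array([224.1, 262. ]), 0.59, array([0.4742, 0.0223, 0.099 ]))]
side dispenser [(array([251.1, 298.8]), 0.63, array([0.5366, 0.0379, 0.    ])), (array([224.7, 392.8]), 0.32, array([0.7344, 0.0653, 0.    ]))]
side jaw [(array([155. , 330.9]), 0.97, array([0.6718, 0.3322, 0.    ])), (array([186.4, 303.5]), 0.84, array([0.5828, 0.2273, 0.    ])), (array([211.3, 250.5]), 0.66, array([0.4588, 0.1713, 0.    ]))]
side stud [(array([377.1, 336.2]), 0.92, array([ 0.5441, -0.2177,  0.    ]))]
side knob [(array([276.1, 416.2]), 0.77, array([ 0.7294, -0.0688,  0.    ]))]
side tnut [(array([226.8, 395.8]), 0.59, array([0.7382, 0.0582, 0.    ]))]
{'camera_matrix': array([[469.3335,   0.    , 315.8281],
       [  0.    , 469.3335, 202.6472],
       [  0.    ,   0.    ,   1.    ]]), 'R': array([[-0.0078, -0.9999, -0.0152],
       [-0.9851,  0.0103, -0.1716],
       [ 0.1717,  0.0136, -0.9851]]), 't': array([0.0561, 0.6077, 1.1183])}
```

Run:
```python
import cv2
a=cv2.imread('pics/top0.png')[120:320,170:450];cv2.imwrite('pics/top0c.png',cv2.resize(a,None,fx=2.8,fy=2.8,interpolation=3))
a=cv2.imread('pics/side0.png')[130:400,200:480];cv2.imwrite('pics/side0c.png',cv2.resize(a,None,fx=2.2,fy=2.2,interpolation=3))
```

```text
(no output)
```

View pics/top0c.png

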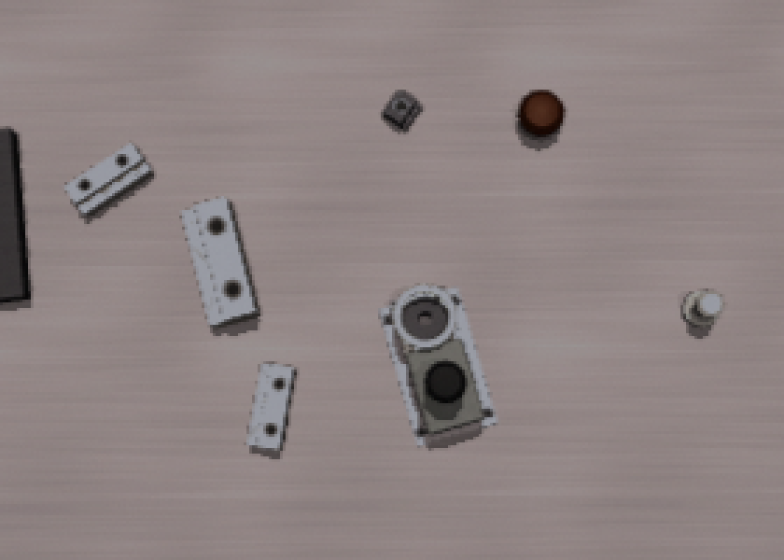

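View pics/side0c.png

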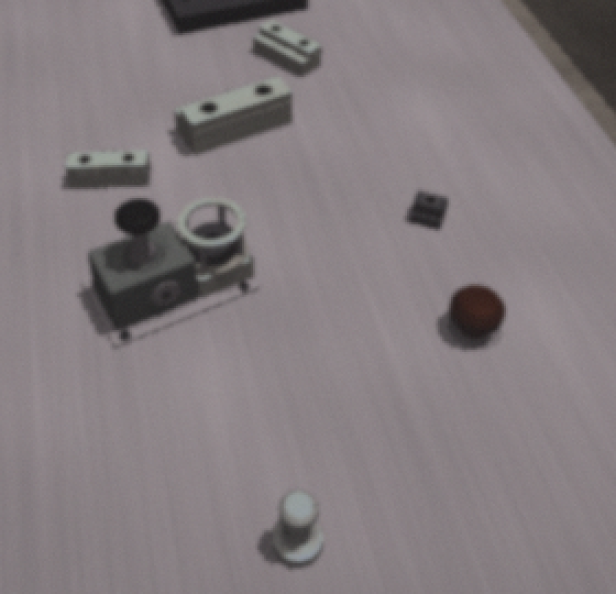

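Three jaw candidates in the top picture, at (row, column): (214,251), (188,209) and (263,267). I'll measure their sizes from the depth images, along with the dispenser's pose.

Run:
```python
from h import *
np.set_printoptions(precision=4,suppress=True)
def cloud(n):
    d=np.load('pics/%s0.npy'%n);k=robot.get_calibration(n);K=k['camera_matrix'];R=k['R'];t=k['t']
    v,u=np.mgrid[0:400,0:640]; P=np.stack([(u-K[0,2])/K[0,0]*d,(v-K[1,2])/K[1,1]*d,d],-1)
    X=(P-t)@R; X[d==0]=np.nan; return X
for n in ['top','side']:
    X=cloud(n); np.save('pics/X%s.npy'%n,X)
    g=X[...,2]; 
    for name,c in [('A',(0.588,0.222)),('B',(0.665,.332)),('C',(.46,.174)),('stud',(.545,-.22)),('knob',(.727,-.068)),('tnut',(.735,.057))]:
        m=(np.hypot(X[...,0]-c[0],X[...,1]-c[1])<.085)&(g>.012)
        if name in 'AC': 
            m&= (X[...,1]>.1)
            m&= np.hypot(X[...,0]-c[0],X[...,1]-c[1])<(.075 if name=='A' else .06)
        if name=='B': m&= np.hypot(X[...,0]-c[0],X[...,1]-c[1])<.06
        P=X[m]; 
        if len(P)<5: print(n,name,len(P));continue
        r=cv2.minAreaRect((P[:,:2]*1000).astype(np.float32)); print(n,name,len(P),r,'z',np.percentile(P[:,2],[50,95]), np.median(X[(g<.012)&(np.hypot(X[...,0]-c[0],X[...,1]-c[1])<.1)][:,2]))
    # plunger head
    m=(np.hypot(X[...,0]-.48,X[...,1]-.02)<.04)&(g>.085);P=X[m];print(n,'head',len(P),np.median(P,0),P.min(0),P.max(0), np.percentile(P[:,2],90))
    m=(np.hypot(X[...,0]-.54,X[...,1]-.037)<.045)&(g>.053)&(g<.07);P=X[m];print(n,'collar',len(P),(P[:,:2].min(0)+P[:,:2].max(0))/2,cv2.fitEllipse((P[:,:2]*1000).astype(np.float32)))
```

```text
top A 802 ((587.6198120117188, 225.57888793945312), (110.98368835449219, 45.93701171875), 14.950027465820312) z [0.0376 0.0423] -0.0006636191175697474
top B 381 ((667.3612670898438, 330.20391845703125), (33.55412292480469, 74.41941833496094), 34.54231262207031) z [0.0243 0.0298] -0.0004918743085682302
top C 368 ((457.59149169921875, 177.808837890625), (30.996557235717773, 74.14886474609375), 80.35820007324219) z [0.0252 0.0295] -0.0007000404587820595
top stud 103 ((540.8604736328125, -214.23583984375), (26.540794372558594, 25.09064483642578), 43.62220001220703) z [0.0467 0.0512] -0.0009102125057014842
top knob 218 ((724.3750610351562, -70.88756561279297), (39.295753479003906, 41.33132553100586), 89.2421875) z [0.0315 0.0368] -0.0010353107883955522
top tnut 83 ((733.1557006835938, 58.24174499511719), (25.24513053894043, 28.14085578918457), 59.7791748046875) z [0.0192 0.0224] -0.0009612783767936542
top head 178 [0.4728 0.0222 0.0973] [0.4563 0.0056 0.0893] [0.4895 0.0388 0.1021] 0.1002277062158537
top collar 183 [0.5297 0.0383] ((532.6029663085938, 38.16545486450195), (50.2581176757812
[... 510 characters left out ...]
d 398 ((542.664306640625, -219.08688354492188), (24.697755813598633, 26.89313507080078), 62.957183837890625) z [0.0469 0.0508] 2.0765181730430443e-05
side knob 459 ((722.7966918945312, -76.13119506835938), (38.975868225097656, 41.894989013671875), 52.677406311035156) z [0.0325 0.0359] 0.00014008589218311203
side tnut 130 ((733.8770141601562, 55.295806884765625), (20.06515121459961, 27.589309692382812), 55.00381851196289) z [0.0198 0.0216] 0.00023712548850221945
side head 275 [0.4731 0.0143 0.0981] [0.4562 0.0008 0.0885] [0.4909 0.0341 0.1014] 0.09971911058080384
side collar 284 [0.5333 0.0361] ((532.9780883789062, 35.000732421875), (50.097511291503906, 50.899166107177734), 5.323919296264648)
```

The text gives the jaw as 110 x 45 x 40 mm. The piece at (214,251) measures 111 x 46 x ~40 mm, while (188,209) and (263,267) measure about 74 x 33 x 28 mm. So the jaw meant is (214,251), and the crop shows it with its long side facing the outlet. The dispenser's yaw is about 15°. I'll move over the plunger, turn the tool and look with the wrist camera.

```bash
cat >> h.py <<'E'
def rel(x,y,z,yawdeg=None,cmd=None):
    s=robot.observe();p=np.array(s['tool_pos']) if cmd is None else np.array(cmd);yw=s['tool_rot'][2];d=np.array([x,y,z])-p
    tx=d[0]*np.cos(yw)+d[1]*np.sin(yw);ty=d[0]*np.sin(yw)-d[1]*np.cos(yw)
    dy=0 if yawdeg is None else -((np.radians(yawdeg)-yw+np.pi)%(2*np.pi)-np.pi)
    print('t',round(s['time'],3),'pos',np.round(p,4),'yawdeg',round(np.degrees(yw),2),'-> tx %.4f ty %.4f tz %.4f yaw %.4f'%(tx,ty,-d[2],dy))
E
python3 - <<'E'
from h import *
rel(.473,.019,.22,105)
a=cv2.imread('pics/top0.png')[175:265,225:345];cv2.imwrite('pics/jawc.png',cv2.resize(a,None,fx=6,fy=6,interpolation=3))
E
```

```text
t 0.8 pos [0.173  0.4957 0.2268] yawdeg 160.76 -> tx -0.4403 ty -0.3512 tz 0.0068 yaw 0.9732
```

View pics/jawc.png

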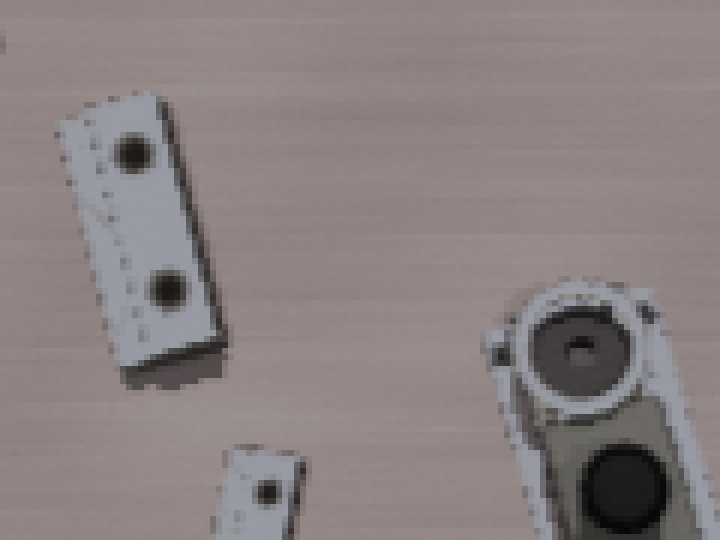

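The crop confirms it: the big two-hole block at top (214,251), with its tall face turned to the dispenser at top (235,321). Moving.

Call:
apply_moves(plan=[{"tx":-0.02,"ty":-0.015,"yaw":0.05},{"tx":-0.06,"ty":-0.05,"yaw":0.15},{"tx":-0.105,"ty":-0.085,"yaw":0.28},{"tx":-0.15,"ty":-0.12,"yaw":0.4},{"tx":-0.195,"ty":-0.155,"yaw":0.52},{"tx":-0.24,"ty":-0.19,"yaw":0.64},{"tx":-0.275,"ty":-0.22,"yaw":0.76},{"tx":-0.3,"ty":-0.24,"yaw":0.85}])

```text
schema error: expected keys tx, ty, tz, yaw, grip
```

Run:
```python
from h import *
rel(.473,.019,.20,105)
snap('wrist','w1.png')
```

```text
t 0.8 pos [0.173  0.4957 0.2268] yawdeg 160.76 -> tx -0.4403 ty -0.3512 tz 0.0268 yaw 0.9732
```

View pics/w1.png

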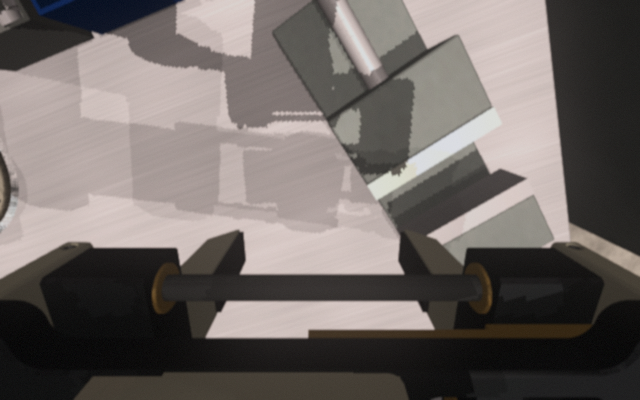

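The move was refused because every row needs all the keys. The wrist picture shows a vise-like piece at upper right (around (100,400)), so I'll check heights along the path first.

Run:
```python
import numpy as np
X=np.load('pics/Xtop.npy')
for x in np.arange(-.1,.9,.1):
    print(round(x,1),[round(float(np.nanmax(np.r_[X[(abs(X[...,0]-x)<.05)&(abs(X[...,1]-y)<.05)][:,2],-1])),2) for y in np.arange(.7,-.4,-.1)])
```

```text
-0.1 [-1.0, -1.0, -1.0, -1.0, -1.0, -1.0, -1.0, -1.0, -1.0, -1.0, -1.0]
0.0 [-1.0, -1.0, -1.0, -1.0, -1.0, -1.0, -1.0, -1.0, -1.0, -1.0, -1.0]
0.1 [-1.0, -1.0, 0.07, 0.01, 0.01, 0.01, 0.01, 0.01, 0.01, 0.01, 0.01]
0.2 [0.12, 0.34, 0.34, 0.01, 0.01, 0.01, 0.01, 0.01, 0.01, 0.01, 0.03]
0.3 [0.12, 0.12, 0.01, 0.01, 0.01, 0.01, 0.01, 0.01, 0.01, 0.01, 0.03]
0.4 [0.01, 0.01, 0.01, 0.01, 0.01, 0.03, 0.01, 0.06, 0.01, 0.01, 0.01]
0.5 [0.03, 0.03, 0.03, 0.01, 0.01, 0.04, 0.06, 0.1, 0.01, 0.05, 0.01]
0.6 [0.03, 0.03, 0.03, 0.03, 0.03, 0.05, 0.06, 0.06, 0.01, 0.05, 0.01]
0.7 [0.03, 0.03, 0.03, 0.03, 0.03, 0.01, 0.02, 0.03, 0.04, 0.01, 0.01]
0.8 [0.01, 0.01, 0.01, 0.01, 0.01, 0.01, 0.01, 0.01, 0.01, 0.01, 0.01]
```

View pics/top0.png

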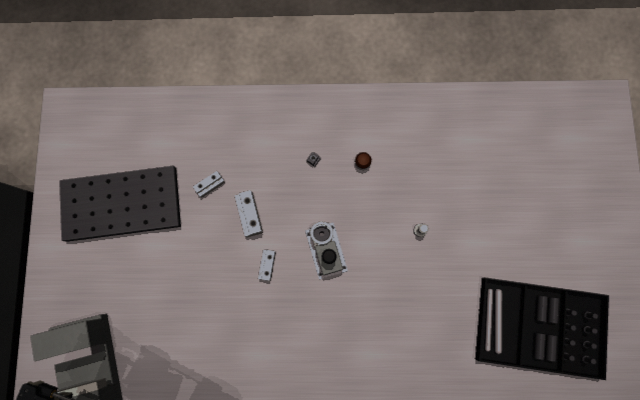

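The top view shows the vise at the lower left, at most 0.12 m high and away from the path. Going.

Call:
apply_moves(plan=[{"tx":-0.02,"ty":-0.015,"tz":0,"yaw":0.05,"grip":1},{"tx":-0.06,"ty":-0.05,"tz":0,"yaw":0.15,"grip":1},{"tx":-0.105,"ty":-0.085,"tz":0,"yaw":0.28,"grip":1},{"tx":-0.15,"ty":-0.12,"tz":0,"yaw":0.4,"grip":1},{"tx":-0.195,"ty":-0.155,"tz":0,"yaw":0.52,"grip":1},{"tx":-0.24,"ty":-0.19,"tz":0,"yaw":0.64,"grip":1},{"tx":-0.275,"ty":-0.22,"tz":0,"yaw":0.76,"grip":1},{"tx":-0.3,"ty":-0.24,"tz":0,"yaw":0.85,"grip":1}])

```text
time: 1.85
tool_pos: [0.378, 0.1685, 0.2269]
tool_rot: [3.141, 0.0, 1.951]
contact_force: [0.0, -0.0, 0.6]
opening: 0.0916
```

Run:
```python
from h import *
rel(.473,.019,.20,105)
snap('wrist','w2.png')
for l in ['plunger_top','dispenser','outlet_front','jaw']:
    print(l,[(x['pixel'],x['confidence'],onplane('wrist',*x['pixel'],.099 if l=='plunger_top' else 0)) for x in robot.tip_of(l,'wrist')])
rel(.473,.019,.20,105)
```

```text
t 1.85 pos [0.378  0.1685 0.2269] yawdeg 111.77 -> tx -0.1740 ty 0.0328 tz 0.0269 yaw 0.1182
plunger_top [([329.4, 349.3], 0.58, array([0.47537535, 0.01573759, 0.099     ]))]
dispenser [([284.0, 383.6], 0.87, array([0.53312312, 0.03580838, 0.        ]))]
outlet_front []
jaw [([186.1, 479.5], 0.93, array([0.5863688 , 0.22587703, 0.        ])), ([135.2, 577.3], 0.65, array([0.66749054, 0.33239882, 0.        ])), ([182.5, 379.7], 0.56, array([0.45846055, 0.17942194, 0.        ]))]
t 2.1 pos [0.3768 0.1706 0.2267] yawdeg 112.1 -> tx -0.1766 ty 0.0321 tz 0.0267 yaw 0.1239
```

View pics/w2.png

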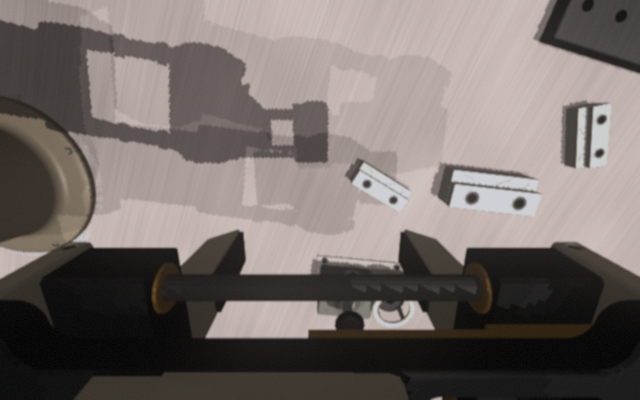

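The wrist view shows the dispenser at (290,365), with the plunger at (322,349), and all three jaws. The positions agree with the fixed cameras to about 2 mm. Next I'll go over the plunger with the fingers shut.

Call:
apply_moves(plan=[{"tx":-0.03,"ty":0.005,"tz":0,"yaw":0.03,"grip":-1},{"tx":-0.075,"ty":0.013,"tz":0.01,"yaw":0.06,"grip":-1},{"tx":-0.12,"ty":0.022,"tz":0.03,"yaw":0.09,"grip":-1},{"tx":-0.155,"ty":0.029,"tz":0.055,"yaw":0.115,"grip":-1},{"tx":-0.172,"ty":0.032,"tz":0.08,"yaw":0.124,"grip":-1},{"tx":-0.1775,"ty":0.033,"tz":0.095,"yaw":0.124,"grip":-1},{"tx":-0.1775,"ty":0.033,"tz":0.1,"yaw":0.124,"grip":-1},{"tx":-0.1775,"ty":0.033,"tz":0.1,"yaw":0.124,"grip":-1}])

```text
time: 3.1
tool_pos: [0.4742, 0.0191, 0.127]
tool_rot: [3.141, -0.0, 1.833]
contact_force: [-0.2, -0.2, 1.2]
opening: 0.0163
```

Run:
```python
from h import *
rel(.474,.0185,.099,105)
print(robot.observe()['opening'],robot.observe()['contact_force'])
im,d=snap('side','s3.png');snap('top','t3.png')
a=cv2.imread('pics/s3.png')[120:320,180:420];b=cv2.imread('pics/t3.png')[180:300,260:400]
cv2.imwrite('pics/s3c.png',cv2.resize(a,None,fx=2.6,fy=2.6,interpolation=3))
```

```text
t 3.1 pos [0.4742 0.0191 0.127 ] yawdeg 105.04 -> tx -0.0005 ty -0.0003 tz 0.0280 yaw 0.0008
0.016319273145142733 [-0.20963051 -0.21415183  1.15431874]
```

View pics/s3c.png

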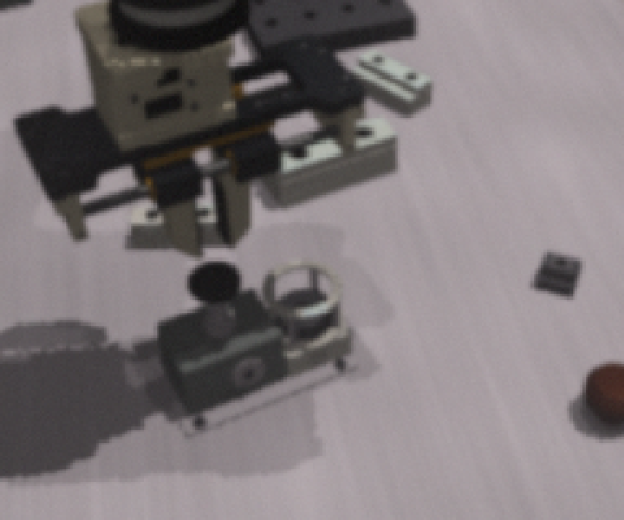

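The side view shows the closing fingers above the plunger head (crop pixel (215,280)). I'll let them shut and press smoothly.

Call:
apply_moves(plan=[{"tx":-0.0005,"ty":0,"tz":0.01,"yaw":0,"grip":-1},{"tx":-0.0005,"ty":0,"tz":0.02,"yaw":0,"grip":-1},{"tx":-0.0005,"ty":0,"tz":0.025,"yaw":0,"grip":-1},{"tx":-0.0005,"ty":0,"tz":0.028,"yaw":0,"grip":-1},{"tx":-0.0005,"ty":0,"tz":0.031,"yaw":0,"grip":-1},{"tx":-0.0005,"ty":0,"tz":0.034,"yaw":0,"grip":-1},{"tx":-0.0005,"ty":0,"tz":0.037,"yaw":0,"grip":-1},{"tx":-0.0005,"ty":0,"tz":0.04,"yaw":0,"grip":-1}])

```text
time: 4.2
tool_pos: [0.4742, 0.0177, 0.0874]
tool_rot: [-3.141, -0.0, 1.832]
contact_force: [-4.7, 0.9, 11.1]
opening: 0.0003
```

Call:
apply_moves(plan=[{"tx":0,"ty":0,"tz":0.003,"yaw":0,"grip":-1},{"tx":0,"ty":0,"tz":0.006,"yaw":0,"grip":-1},{"tx":0,"ty":0,"tz":0.009,"yaw":0,"grip":-1},{"tx":0,"ty":0,"tz":0.011,"yaw":0,"grip":-1},{"tx":0,"ty":0,"tz":0.0125,"yaw":0,"grip":-1},{"tx":0,"ty":0,"tz":0.0135,"yaw":0,"grip":-1},{"tx":0,"ty":0,"tz":0.0135,"yaw":0,"grip":-1}])

```text
time: 5.08
tool_pos: [0.4742, 0.0177, 0.0742]
tool_rot: [-3.142, -0.0, 1.832]
contact_force: [-5.3, -0.3, 13.0]
opening: 0.0004
```

Call:
apply_moves(plan=[{"tx":0,"ty":0,"tz":0.0005,"yaw":0,"grip":-1},{"tx":0,"ty":0,"tz":0.001,"yaw":0,"grip":-1},{"tx":0,"ty":0,"tz":0.001,"yaw":0,"grip":-1}])

```text
time: 5.45
tool_pos: [0.4743, 0.0176, 0.0741]
tool_rot: [3.141, 0.0, 1.832]
contact_force: [-8.4, 0.2, 22.7]
opening: 0.0002
```

At z = 0.074 the tool stopped moving and the force rose from 13 to 23 N, so the plunger is on its hard stop. Releasing.

Call:
apply_moves(plan=[{"tx":0,"ty":0,"tz":0,"yaw":0,"grip":-1},{"tx":0,"ty":0,"tz":-0.004,"yaw":0,"grip":-1},{"tx":0,"ty":0,"tz":-0.009,"yaw":0,"grip":-1},{"tx":0,"ty":0,"tz":-0.014,"yaw":0,"grip":-1},{"tx":0,"ty":0,"tz":-0.02,"yaw":0,"grip":-1},{"tx":0,"ty":0,"tz":-0.027,"yaw":0,"grip":-1},{"tx":0,"ty":0,"tz":-0.04,"yaw":0,"grip":-1},{"tx":0,"ty":0,"tz":-0.06,"yaw":0,"grip":-1}])

```text
time: 6.45
tool_pos: [0.4747, 0.0176, 0.1328]
tool_rot: [-3.142, -0.0, 1.832]
contact_force: [0.5, -0.2, 0.2]
opening: 0.0002
```

Run:
```python
from h import *
np.set_printoptions(precision=4,suppress=True)
for n in ['side','top','wrist']:
    im,d=snap(n,n+'4.png')
    for l in ['washer','outlet_front','plunger_top','jaw']:
        print(n,l,[(x['pixel'],round(x['confidence'],2),onplane(n,*x['pixel'],{'plunger_top':.099,'washer':0}.get(l,0))) for x in robot.tip_of(l,n)[:3]])
rel(.588,.0515,.05,105)
a=cv2.imread('pics/side4.png')[120:320,180:420];b=cv2.imread('pics/top4.png')[180:300,230:374]
cv2.imwrite('pics/c4.png',np.hstack([cv2.resize(a,(400,333),interpolation=3),cv2.resize(b,(400,333),interpolation=3)]))
```

```text
side washer [([239.0, 324.7], 0.65, array([0.5916, 0.0576, 0.    ]))]
side outlet_front []
side plunger_top [([224.6, 260.1], 0.61, array([0.4709, 0.0218, 0.099 ])), ([276.8, 412.6], 0.25, array([ 0.6793, -0.1419,  0.099 ]))]
side jaw [([210.2, 251.3], 0.81, array([0.4608, 0.1744, 0.    ])), ([157.5, 334.1], 0.62, array([0.6768, 0.3201, 0.    ])), ([185.7, 302.4], 0.59, array([0.5809, 0.2303, 0.    ]))]
top washer [([213.8, 314.3], 0.45, array([0.588 , 0.0555, 0.    ]))]
top outlet_front []
top plunger_top [([229.4, 421.8], 0.33, array([ 0.5333, -0.2002,  0.099 ]))]
top jaw [([215.9, 251.5], 0.76, array([0.5842, 0.219 , 0.    ])), ([186.2, 212.1], 0.72, array([0.6643, 0.3243, 0.    ])), ([265.1, 266.4], 0.6, array([0.4568, 0.1788, 0.    ]))]
wrist washer [([183.0, 437.6], 0.65, array([0.5886, 0.0506, 0.    ]))]
wrist outlet_front []
wrist plunger_top [([222.2, 319.6], 0.8, array([0.4733, 0.0179, 0.099 ]))]
wrist jaw [([7.1, 351.7], 0.78, array([0.4588, 0.1785, 0.    ]))]
t 7.2 pos [0.4745 0.0177 0.1321] yawdeg 104.95 -> tx 0.0034 ty 0.1184 tz 0.0821 yaw -0.0008
```

View pics/c4.png

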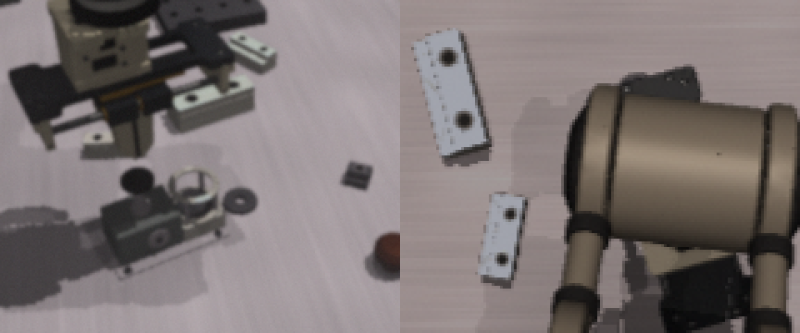

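View pics/wrist4.png

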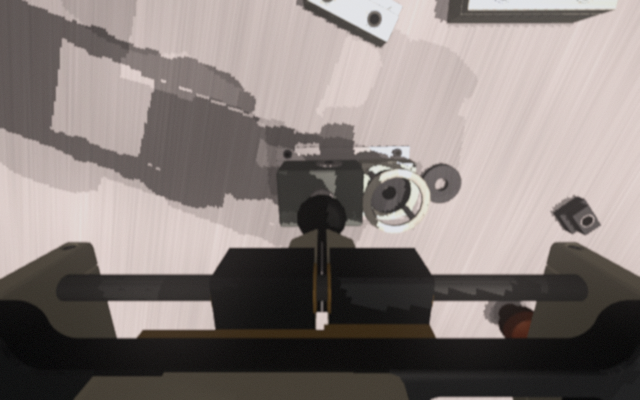

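Washer is out, at wrist (183,440), and the plunger is back up. I'll refine the washer's position from its outline in two views.

Run:
```python
from h import *
np.set_printoptions(precision=4,suppress=True)
for n in ['wrist','side']:
    for l in ['washer','jaw']:
      if n=='side' and l=='washer': robot.read_camera('side')
      for o in robot.outline_of(l,n)[:3]:
        m=np.array(o['region'],np.uint8); c=max(cv2.findContours(m,0,1)[0],key=len).reshape(-1,2)
        z=.006 if l=='washer' else .04
        P=np.array([onplane(n,v,u,z)[:2] for u,v in c])*1000
        print(n,l,o['confidence'],o['pixel'],'minrect',cv2.minAreaRect(P.astype(np.float32)), 'circ',cv2.minEnclosingCircle(P.astype(np.float32)),m.sum())
```

```text
wrist washer 0.6 [181.2, 443.5] minrect ((591.4054565429688, 52.95613098144531), (35.506370544433594, 42.12850570678711), 38.69758987426758) circ ((589.39697265625, 51.068199157714844), 21.399124145507812) 1119
wrist jaw 0.94 [12.3, 527.5] minrect ((588.4411010742188, 198.52920532226562), (126.028076171875, 15.743891716003418), 14.943387031555176) circ ((587.9188232421875, 200.35963439941406), 63.10231018066406) 3793
wrist jaw 0.69 [12.3, 364.2] minrect ((460.8924865722656, 156.70262145996094), (72.33403015136719, 30.787504196166992), 14.943376541137695) circ ((457.89532470703125, 167.76092529296875), 36.300445556640625) 2812
side washer 0.51 [238.4, 327.2] minrect ((589.0358276367188, 49.45497131347656), (41.54160690307617, 39.02354049682617), 41.50984573364258) circ ((588.4100952148438, 49.73536682128906), 21.72698974609375) 260
side jaw 0.73 [184.1, 302.3] minrect ((587.5838012695312, 194.22793579101562), (125.96409606933594, 75.75007629394531), 14.722723960876465) circ ((588.0997924804688, 193.1990966796875), 70.28618621826172) 1057
side jaw 0.64 [208.5, 240.8] minrect ((442.35906982421875, 144.50625610351562), (51.489383697509766, 44.25761032104492), 86.27392578125) circ ((444.3355712890625, 144.37753295898438), 31.478944778442383) 308
side jaw 0.64 [150.1, 335.1] minrect ((660.0789184570312, 293.82135009765625), (60.03178405761719, 93.31539154052734), 35.82809829711914) circ ((661.5263061523438, 293.95941162109375), 52.49221420288086) 463
```

Call:
apply_moves(plan=[{"tx":-0.008,"ty":0.022,"tz":0,"yaw":0,"grip":-0.48},{"tx":-0.02,"ty":0.06,"tz":0,"yaw":0,"grip":-0.48},{"tx":-0.033,"ty":0.098,"tz":0.005,"yaw":0,"grip":-0.48},{"tx":-0.041,"ty":0.12,"tz":0.02,"yaw":0,"grip":-0.48},{"tx":-0.0425,"ty":0.1245,"tz":0.045,"yaw":0,"grip":-0.48},{"tx":-0.0425,"ty":0.1245,"tz":0.068,"yaw":0,"grip":-0.48},{"tx":-0.0425,"ty":0.1245,"tz":0.08,"yaw":0,"grip":-0.48},{"tx":-0.0425,"ty":0.1245,"tz":0.08,"yaw":0,"grip":-0.48}])

```text
time: 8.45
tool_pos: [0.6053, 0.0088, 0.0516]
tool_rot: [-3.14, -0.001, 1.832]
contact_force: [-0.2, 0.0, -0.1]
opening: 0.0238
```

Run:
```python
from h import *
np.set_printoptions(precision=4,suppress=True)
print(robot.observe()['opening'],robot.observe()['contact_force'])
for n in ['side','top','wrist']:
    im,d=snap(n,n+'5.png')
    for l in ['washer']:
        print(n,l,[(x['pixel'],round(x['confidence'],2),onplane(n,*x['pixel'],{'plunger_top':.099,'washer':0}.get(l,0))) for x in robot.tip_of(l,n)[:3]])
rel(.6055,.0088,.003,105)
tp=robot.observe()['tool_pos'];print('tcp px',proj('wrist',tp))
a=cv2.imread('pics/side5.png')[120:320,180:420]
cv2.imwrite('pics/c5.png',np.hstack([cv2.resize(a,(400,333),interpolation=3),cv2.resize(cv2.imread('pics/wrist5.png'),(400,333),interpolation=3)]))
```

```text
0.023799199819930682 [-0.222   0.0305 -0.1218]
side washer [([239.8, 322.9], 0.68, array([0.5877, 0.0563, 0.    ])), ([184.0, 301.5], 0.34, array([0.5801, 0.2368, 0.    ]))]
top washer [([212.7, 315.8], 0.56, array([0.5909, 0.0516, 0.    ]))]
wrist washer [([152.5, 310.9], 0.78, array([0.5872, 0.0516, 0.    ])), ([155.1, 229.7], 0.39, array([0.5309, 0.0347, 0.    ]))]
t 8.75 pos [0.6063 0.0087 0.0532] yawdeg 104.96 -> tx 0.0003 ty -0.0007 tz 0.0502 yaw -0.0007
tcp px (np.float64(244.41371439626639), np.float64(321.0860471780235))
```

View pics/c5.png

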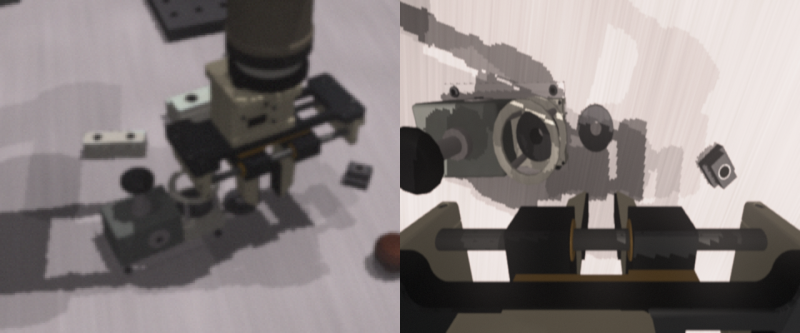

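Call:
apply_moves(plan=[{"tx":0,"ty":0,"tz":0.01,"yaw":0,"grip":-0.48},{"tx":0,"ty":0,"tz":0.022,"yaw":0,"grip":-0.48},{"tx":0,"ty":0,"tz":0.034,"yaw":0,"grip":-0.48},{"tx":0,"ty":0,"tz":0.042,"yaw":0,"grip":-0.48},{"tx":0,"ty":0,"tz":0.047,"yaw":0,"grip":-0.48},{"tx":0,"ty":0,"tz":0.0495,"yaw":0,"grip":-0.48},{"tx":0,"ty":0,"tz":0.0495,"yaw":0,"grip":-0.48}])

```text
time: 9.62
tool_pos: [0.6059, 0.0087, 0.0028]
tool_rot: [3.141, -0.0, 1.832]
contact_force: [-0.5, 0.2, -0.1]
opening: 0.024
```

Run:
```python
from h import *
np.set_printoptions(precision=4,suppress=True)
print(robot.observe()['contact_force'])
im,d=snap('wrist','wrist6.png')
print([(x['pixel'],round(x['confidence'],2),onplane('wrist',*x['pixel'],0)) for x in robot.tip_of('washer','wrist')[:3]])
rel(.588,.0515,.003,105)
snap('side','side6.png')
a=cv2.imread('pics/side6.png')[170:300,230:390]
cv2.imwrite('pics/c6.png',np.hstack([cv2.resize(a,(400,325),interpolation=3),cv2.resize(cv2.imread('pics/wrist6.png'),(400,325),interpolation=3)]))
```

```text
[-0.48    0.1765 -0.1325]
[([170.8, 310.6], 0.75, array([0.5889, 0.05  , 0.    ]))]
t 9.725 pos [0.606  0.0087 0.0031] yawdeg 104.96 -> tx 0.0460 ty -0.0064 tz 0.0001 yaw -0.0007
```

View pics/c6.png

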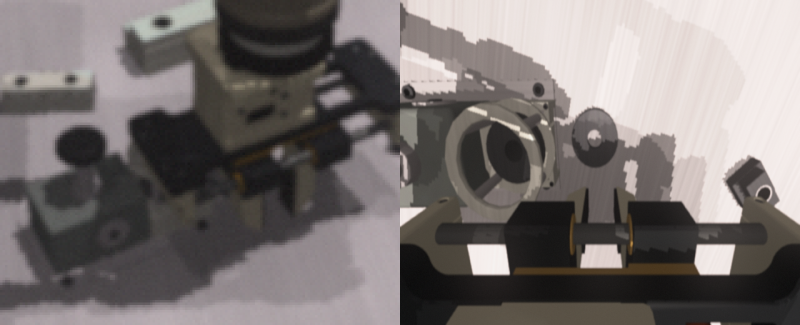

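Nothing is touching. The washer sits just ahead of the finger cradle, at wrist (171,311), 46 mm ahead of the hand. Pushing slowly, drifting towards the jaw's middle.

Call:
apply_moves(plan=[{"tx":0.006,"ty":0,"tz":0,"yaw":0,"grip":-0.48},{"tx":0.013,"ty":0,"tz":0,"yaw":0,"grip":-0.48},{"tx":0.019,"ty":0,"tz":0,"yaw":0,"grip":-0.48},{"tx":0.025,"ty":0.001,"tz":0,"yaw":0,"grip":-0.48},{"tx":0.031,"ty":0.003,"tz":0,"yaw":0,"grip":-0.48},{"tx":0.037,"ty":0.005,"tz":0,"yaw":0,"grip":-0.48},{"tx":0.042,"ty":0.006,"tz":0,"yaw":0,"grip":-0.48},{"tx":0.045,"ty":0.007,"tz":0,"yaw":0,"grip":-0.48}])

```text
time: 10.78
tool_pos: [0.6009, 0.0544, 0.0027]
tool_rot: [-3.142, -0.0, 1.832]
contact_force: [-0.5, -0.2, -0.4]
opening: 0.0237
```

Run:
```python
from h import *
np.set_printoptions(precision=4,suppress=True)
print(robot.observe()['contact_force'])
for n in ['wrist','side']:
    im,d=snap(n,n+'7.png')
    print(n,[(x['pixel'],round(x['confidence'],2),onplane(n,*x['pixel'],0)) for x in robot.tip_of('washer',n)[:3]])
    print(n,[(x['pixel'],round(x['confidence'],2),onplane(n,*x['pixel'],0)) for x in robot.tip_of('jaw',n)[:3]])
rel(.588,.0515,.003,105)
a=cv2.imread('pics/side7.png')[150:280,230:390]
cv2.imwrite('pics/c7.png',np.hstack([cv2.resize(a,(400,325),interpolation=3),cv2.resize(cv2.imread('pics/wrist7.png'),(400,325),interpolation=3)]))
```

```text
[-0.4699 -0.1555 -0.3523]
wrist [([206.7, 319.0], 0.55, array([0.5939, 0.0762, 0.    ]))]
wrist [([292.0, 523.1], 0.35, array([0.7354, 0.0536, 0.    ])), ([241.2, 203.6], 0.18, array([0.532 , 0.0365, 0.    ]))]
side [([230.8, 326.1], 0.58, array([0.5995, 0.079 , 0.    ]))]
side [([183.1, 305.6], 0.84, array([0.5897, 0.2379, 0.    ])), ([212.6, 249.7], 0.61, array([0.4568, 0.1676, 0.    ]))]
t 11.075 pos [0.6009 0.0538 0.0027] yawdeg 104.94 -> tx 0.0011 ty -0.0131 tz -0.0003 yaw -0.0010
```

View pics/c7.png

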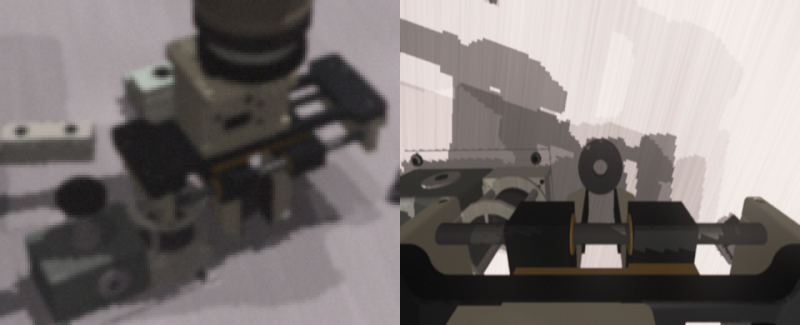

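The washer is seated in the cradle: wrist (207,319), 23–25 mm ahead of the hand and centred. Continue to about 10 mm short of the jaw.

Call:
apply_moves(plan=[{"tx":0.005,"ty":0.001,"tz":0,"yaw":0,"grip":-0.48},{"tx":0.012,"ty":0.003,"tz":0,"yaw":0,"grip":-0.48},{"tx":0.02,"ty":0.005,"tz":0,"yaw":0,"grip":-0.48},{"tx":0.028,"ty":0.007,"tz":0,"yaw":0,"grip":-0.48},{"tx":0.036,"ty":0.009,"tz":0,"yaw":0,"grip":-0.48},{"tx":0.044,"ty":0.011,"tz":0,"yaw":0,"grip":-0.48},{"tx":0.051,"ty":0.013,"tz":0,"yaw":0,"grip":-0.48},{"tx":0.058,"ty":0.015,"tz":0,"yaw":0,"grip":-0.48}])

```text
time: 12.08
tool_pos: [0.6005, 0.1144, 0.0027]
tool_rot: [3.142, -0.0, 1.832]
contact_force: [-0.5, -0.8, 0.2]
opening: 0.0237
```

Call:
apply_moves(plan=[{"tx":0.007,"ty":0.002,"tz":0,"yaw":0,"grip":-0.48},{"tx":0.014,"ty":0.003,"tz":0,"yaw":0,"grip":-0.48},{"tx":0.02,"ty":0.004,"tz":0,"yaw":0,"grip":-0.48},{"tx":0.025,"ty":0.005,"tz":0,"yaw":0,"grip":-0.48},{"tx":0.029,"ty":0.005,"tz":0,"yaw":0,"grip":-0.48},{"tx":0.032,"ty":0.005,"tz":0,"yaw":0,"grip":-0.48}])

```text
time: 12.82
tool_pos: [0.5969, 0.1463, 0.0027]
tool_rot: [-3.142, -0.0, 1.832]
contact_force: [0.2, 0.0, -0.3]
opening: 0.0237
```

```bash
cat > look.py <<'E'
from h import *
import sys
np.set_printoptions(precision=4,suppress=True)
k=sys.argv[1]
print(robot.observe()['contact_force'])
for n in ['wrist','side','top']:
    im,d=snap(n,n+k+'.png')
    print(n,'w',[(x['pixel'],round(x['confidence'],2),onplane(n,*x['pixel'],0)) for x in robot.tip_of('washer',n)[:3]])
    print(n,'j',[(x['pixel'],round(x['confidence'],2),onplane(n,*x['pixel'],0)) for x in robot.tip_of('jaw',n)[:3]])
rel(.588,.0515,.003,105)
a=cv2.imread('pics/side%s.png'%k)[140:270,230:390]
cv2.imwrite('pics/c%s.png'%k,np.vstack([np.hstack([cv2.resize(a,(400,300),interpolation=3),cv2.resize(cv2.imread('pics/top%s.png'%k)[160:280,200:360],(400,300),interpolation=3)])]))
E
python3 look.py 8
```

```text
[ 0.2043  0.0295 -0.2592]
wrist w [([205.5, 319.3], 0.92, array([0.5898, 0.169 , 0.    ]))]
wrist j [([112.6, 343.1], 0.77, array([0.5887, 0.2225, 0.    ])), ([134.9, 86.4], 0.67, array([0.4578, 0.1755, 0.    ]))]
side w [([199.8, 313.7], 0.38, array([0.5954, 0.1771, 0.    ]))]
side j [([212.5, 249.5], 0.63, array([0.4564, 0.168 , 0.    ])), ([156.0, 331.3], 0.63, array([0.6717, 0.3278, 0.    ])), ([189.1, 304.4], 0.4, array([0.5829, 0.2175, 0.    ]))]
top w []
top j [([189.1, 212.1], 0.88, array([0.6565, 0.3241, 0.    ]))]
t 13.275 pos [0.5971 0.146  0.0027] yawdeg 104.94 -> tx -0.0890 ty -0.0331 tz -0.0003 yaw -0.0010
```

View pics/wrist8.png

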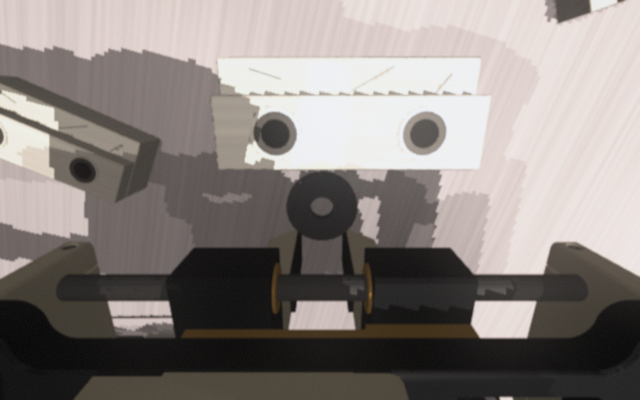

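View pics/c8.png

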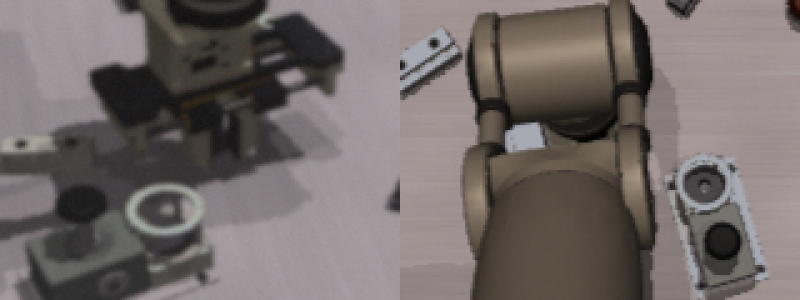

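The wrist view shows the washer at (205,320), just short of the jaw face, whose top edge is near row 168. Computing the gap.

Run:
```python
from h import *
np.set_printoptions(precision=4,suppress=True)
k=robot.get_calibration('wrist');print('cam',-k['R'].T@k['t'])
n=np.array([-.258,.966]);
for rc,z in [((168,250),.04),((169,320),.04),((169,450),.04),((170,321),.006),((240,321),.006),((205,287),.006),((205,357),.006)]:
    p=onplane('wrist',*rc,z);print(rc,p,'n',p[:2]@n)
```

```text
cam [0.5765 0.2243 0.1619]
(168, 250) [0.5541 0.1911 0.04  ] n 0.0416024057219637
(169, 320) [0.5828 0.1983 0.04  ] n 0.04116142016197063
(169, 450) [0.6357 0.2124 0.04  ] n 0.04114048504799727
(170, 321) [0.5852 0.1906 0.006 ] n 0.033126112755656884
(240, 321) [0.5959 0.1503 0.006 ] n -0.008497500363771853
(205, 287) [0.5719 0.1663 0.006 ] n 0.013107536303135674
(205, 357) [0.6098 0.1764 0.006 ] n 0.013092449417314082
```

Call:
apply_moves(plan=[{"tx":0.002,"ty":0,"tz":0,"yaw":0,"grip":-0.48},{"tx":0.004,"ty":0,"tz":0,"yaw":0,"grip":-0.48},{"tx":0.0055,"ty":0,"tz":0,"yaw":0,"grip":-0.48},{"tx":0.006,"ty":0,"tz":0,"yaw":0,"grip":-0.48}])

```text
time: 13.78
tool_pos: [0.5954, 0.1521, 0.0027]
tool_rot: [3.142, -0.0, 1.832]
contact_force: [0.9, 0.0, 0.2]
opening: 0.0238
```

```bash
python3 look.py 9; python3 -c "
import cv2
a=cv2.imread('pics/wrist9.png')[80:260,200:500];cv2.imwrite('pics/w9c.png',cv2.resize(a,None,fx=2.6,fy=2.6,interpolation=3))"
```

```text
[0.8682 0.0389 0.209 ]
wrist w [([205.4, 321.9], 0.86, array([ 0.5898,  0.1751, -0.    ]))]
wrist j [([125.5, 344.0], 0.95, array([0.5895, 0.222 , 0.    ])), ([142.6, 87.8], 0.63, array([0.4571, 0.1772, 0.    ]))]
side w [([199.2, 310.4], 0.51, array([0.5889, 0.1807, 0.    ])), ([250.7, 295.3], 0.26, array([0.5304, 0.0404, 0.    ]))]
side j [([210.2, 250.7], 0.84, array([0.4596, 0.1747, 0.    ])), ([157.4, 331.9], 0.5, array([0.6717, 0.3217, 0.    ])), ([185.9, 302.5], 0.42, array([0.581 , 0.2296, 0.    ]))]
top w [([213.3, 314.0], 0.61, array([0.5894, 0.0563, 0.    ]))]
top j [([185.2, 210.3], 0.97, array([0.667 , 0.3291, 0.    ])), ([218.3, 248.7], 0.6, array([0.5779, 0.2262, 0.    ]))]
t 14.225 pos [0.5955 0.1519 0.0027] yawdeg 104.95 -> tx -0.0951 ty -0.0331 tz -0.0003 yaw -0.0008
```

View pics/w9c.png

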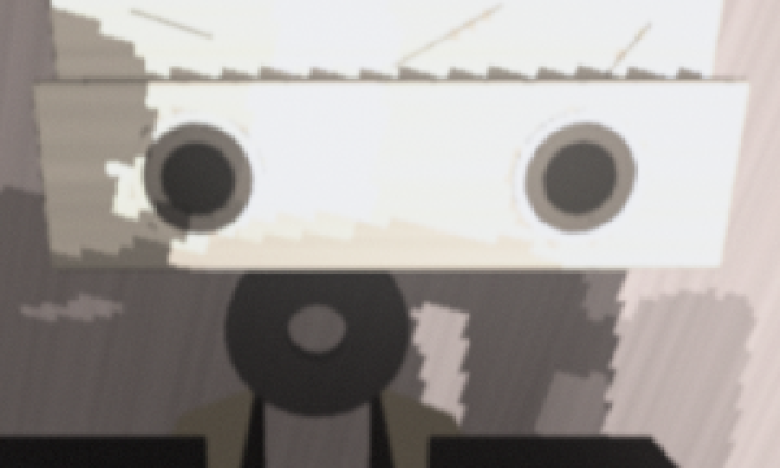

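The washer's front edge is now hidden under the jaw's top edge (crop row 268), about 2 mm short of contact. I'll take small steps and watch the force.

Call:
apply_moves(plan=[{"tx":0.0005,"ty":0,"tz":0,"yaw":0,"grip":-0.48},{"tx":0.001,"ty":0,"tz":0,"yaw":0,"grip":-0.48},{"tx":0.001,"ty":0,"tz":0,"yaw":0,"grip":-0.48}])

```text
time: 14.6
tool_pos: [0.5952, 0.1529, 0.0027]
tool_rot: [-3.142, -0.0, 1.832]
contact_force: [0.5, -0.6, -0.3]
opening: 0.0241
```

Call:
apply_moves(plan=[{"tx":0.0005,"ty":0,"tz":0,"yaw":0,"grip":-0.48},{"tx":0.001,"ty":0,"tz":0,"yaw":0,"grip":-0.48}])

```text
time: 14.85
tool_pos: [0.5949, 0.1539, 0.0027]
tool_rot: [3.142, -0.0, 1.832]
contact_force: [0.9, -0.1, -0.6]
opening: 0.0237
```

```bash
cat > edge.py <<'E'
from h import *
import sys
k=sys.argv[1]
n=np.array([-.2588,.9659])
f=[]
im,d=snap('wrist','wrist%s.png'%k)
f=robot.observe()['contact_force'];print('F',f, 'F.n',f[:2]@n)
g=im.astype(float).mean(2)
# jaw near top edge: brightest->dark step rows 160..240 at columns right of the washer
E=[]
for c in range(380,450,5):
    col=g[150:240,c];r=150+np.argmin(np.diff(col))+.5+.5
    E.append(onplane('wrist',r,c,.04)[:2]@n)
print('edge n',np.round(np.median(E),4),np.round(np.std(E),4))
for o in robot.outline_of('washer','wrist')[:1]:
    m=np.array(o['region'],np.uint8); rr,cc=np.nonzero(m)
    w=[(r,cc[rr==r].min(),cc[rr==r].max()) for r in range(rr.min(),rr.max()+1)]
    c=max(cv2.findContours(m,0,1)[0],key=len).reshape(-1,2)
    P=np.array([onplane('wrist',v,u,.006)[:2] for u,v in c]); s=P@n; P=P[(s<s.max()-.008)]
    A=np.c_[2*P,np.ones(len(P))];x=np.linalg.lstsq(A,(P**2).sum(1),rcond=None)[0];r=np.sqrt(x[2]+x[0]**2+x[1]**2)
    print('washer c',x[:2],'r',r,'n',x[:2]@n,'rear n',s.min(),'gap(rear-based)',np.median(E)-s.min()-.04,'gap(c)',np.median(E)-x[:2]@n-.02)
rel(.588,.0515,.003,105)
E
python3 edge.py 10
```

```text
F [ 0.44581426 -0.25190956 -0.21506059] F.n -0.3586961690166721
edge n 0.0405 0.0002
washer c [0.58888813 0.17723283] r 0.019627245112915307 n 0.018784940679087533 rear n -0.0007817643869652801 gap(rear-based) 0.0013212676218711597 gap(c) 0.001754562555818344
t 14.95 pos [0.5949 0.1539 0.0027] yawdeg 104.96 -> tx -0.0972 ty -0.0331 tz -0.0003 yaw -0.0007
```

The jaw's edge hasn't moved and the gap is about 1.5 mm. Continuing.

Call:
apply_moves(plan=[{"tx":0.0005,"ty":0,"tz":0,"yaw":0,"grip":-0.48},{"tx":0.001,"ty":0,"tz":0,"yaw":0,"grip":-0.48},{"tx":0.001,"ty":0,"tz":0,"yaw":0,"grip":-0.48}])

```text
time: 15.32
tool_pos: [0.5947, 0.1549, 0.0027]
tool_rot: [3.142, -0.0, 1.832]
contact_force: [-0.5, -0.3, -0.2]
opening: 0.0239
```

```bash
python3 edge.py 11
```

```text
F [0.16485002 0.36350406 0.19004748] F.n 0.308445387460184
edge n 0.0406 0.0002
washer c [0.58865214 0.17836223] r 0.01971948643266143 n 0.01993690829121876 rear n 0.00017620464930327248 gap(rear-based) 0.00040829952330011243 gap(c) 0.0006475958813846223
t 15.425 pos [0.5947 0.1549 0.0027] yawdeg 104.96 -> tx -0.0981 ty -0.0331 tz -0.0003 yaw -0.0008
```

Call:
apply_moves(plan=[{"tx":0.0003,"ty":0,"tz":0,"yaw":0,"grip":-0.48},{"tx":0.0005,"ty":0,"tz":0,"yaw":0,"grip":-0.48},{"tx":0.0005,"ty":0,"tz":0,"yaw":0,"grip":-0.48}])

```text
time: 15.8
tool_pos: [0.5946, 0.1553, 0.0027]
tool_rot: [3.142, -0.0, 1.832]
contact_force: [-0.9, 0.2, -1.1]
opening: 0.0238
```

```bash
python3 edge.py 12
```

```text
F [ 0.08794507 -0.96713313  0.37513265] F.n -0.9569140702775583
edge n 0.0406 0.0002
washer c [0.58856181 0.17872627] r 0.019611836124393166 n 0.020311905956434007 rear n 0.0006542406306168602 gap(rear-based) -5.022887764948719e-05 gap(c) 0.0002921057965333644
t 15.9 pos [0.5946 0.1553 0.0027] yawdeg 104.95 -> tx -0.0986 ty -0.0331 tz -0.0003 yaw -0.0008
```

Call:
apply_moves(plan=[{"tx":0.0005,"ty":0,"tz":0,"yaw":0,"grip":-0.48},{"tx":0.0005,"ty":0,"tz":0,"yaw":0,"grip":-0.48}])

```text
time: 16.15
tool_pos: [0.5945, 0.1557, 0.0027]
tool_rot: [3.142, 0.0, 1.832]
contact_force: [0.4, 0.7, -0.8]
opening: 0.0238
```

```bash
python3 edge.py 13
```

```text
F [ 0.54447543 -0.23597001  0.31669847] F.n -0.3688336743562614
edge n 0.0405 0.0002
washer c [0.58854419 0.1786419 ] r 0.019398178672084033 n 0.020234973067505498 rear n 0.0010478027514264842 gap(rear-based) -0.0005030858871640648 gap(c) 0.00030974379675692207
t 16.25 pos [0.5945 0.1557 0.0027] yawdeg 104.95 -> tx -0.0990 ty -0.0332 tz -0.0003 yaw -0.0008
```

Call:
apply_moves(plan=[{"tx":0.0005,"ty":0,"tz":0,"yaw":0,"grip":-0.48},{"tx":0.0005,"ty":0,"tz":0,"yaw":0,"grip":-0.48}])

```text
time: 16.5
tool_pos: [0.5944, 0.1561, 0.0027]
tool_rot: [3.141, 0.0, 1.832]
contact_force: [0.4, -3.1, 0.8]
opening: 0.0238
```

```bash
python3 edge.py 14; python3 -c "
import cv2
a=cv2.imread('pics/wrist14.png')[80:260,200:500];cv2.imwrite('pics/w14c.png',cv2.resize(a,None,fx=2.6,fy=2.6,interpolation=3))"
```

```text
F [ 1.04765874 -2.73883169 -0.14325907] F.n -2.916571610888518
edge n 0.0405 0.0002
washer c [0.5887583  0.17843664] r 0.01976578773447715 n 0.01998130204267086 rear n 0.00013847498724196415 gap(rear-based) 0.00033065429779374766 gap(c) 0.0004878272423648501
t 16.6 pos [0.5944 0.1561 0.0027] yawdeg 104.95 -> tx -0.0994 ty -0.0332 tz -0.0003 yaw -0.0008
```

View pics/w14c.png

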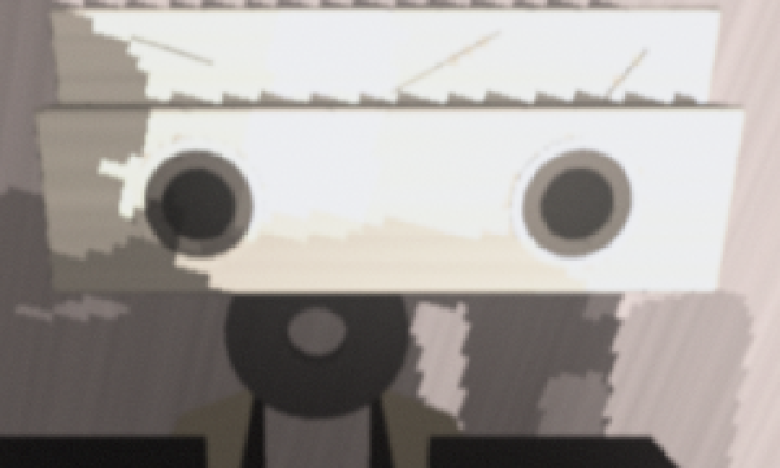

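The backward force rose to a steady 2.9 N with the jaw edge unmoved (n = 0.0405), so washer and jaw are in contact. Retreating straight back, then up.

Call:
apply_moves(plan=[{"tx":-0.001,"ty":0,"tz":0,"yaw":0,"grip":-0.48},{"tx":-0.004,"ty":0,"tz":0,"yaw":0,"grip":-0.48},{"tx":-0.01,"ty":0,"tz":0,"yaw":0,"grip":-0.48},{"tx":-0.018,"ty":0,"tz":0,"yaw":0,"grip":-0.48},{"tx":-0.022,"ty":0,"tz":-0.005,"yaw":0,"grip":-0.48},{"tx":-0.022,"ty":0,"tz":-0.03,"yaw":0,"grip":-0.48},{"tx":-0.022,"ty":0,"tz":-0.075,"yaw":0,"grip":-0.48},{"tx":-0.022,"ty":0,"tz":-0.13,"yaw":0,"grip":-0.48}])

```text
time: 17.6
tool_pos: [0.5994, 0.1346, 0.1335]
tool_rot: [-3.14, -0.0, 1.831]
contact_force: [0.0, -0.8, -0.3]
opening: 0.0233
```

Call:
apply_moves(plan=[{"tx":-0.02,"ty":-0.01,"tz":-0.04,"yaw":0,"grip":-0.48},{"tx":-0.06,"ty":-0.03,"tz":-0.07,"yaw":0,"grip":-0.48},{"tx":-0.11,"ty":-0.05,"tz":-0.08,"yaw":0,"grip":-0.48},{"tx":-0.16,"ty":-0.06,"tz":-0.08,"yaw":0,"grip":-0.48},{"tx":-0.21,"ty":-0.07,"tz":-0.08,"yaw":0,"grip":-0.48},{"tx":-0.25,"ty":-0.07,"tz":-0.08,"yaw":0,"grip":-0.48},{"tx":-0.27,"ty":-0.07,"tz":-0.08,"yaw":0,"grip":-0.48},{"tx":-0.27,"ty":-0.07,"tz":-0.08,"yaw":0,"grip":-0.48}])

```text
time: 18.6
tool_pos: [0.602, -0.1445, 0.2125]
tool_rot: [-3.142, -0.001, 1.83]
contact_force: [-0.2, 0.6, -0.5]
opening: 0.0236
```

```bash
python3 look.py 15; python3 -c "
import cv2,numpy as np
a=cv2.imread('pics/side15.png')[150:270,230:370];b=cv2.imread('pics/top15.png')[170:290,220:360]
cv2.imwrite('pics/c15.png',np.hstack([cv2.resize(x,(400,343),interpolation=3) for x in (a,b)]))"
```

```text
[-0.2481  0.551  -0.5082]
wrist w []
wrist j []
side w [([224.4, 260.2], 0.67, array([0.474 , 0.1272, 0.    ]))]
side j [([213.0, 250.3], 0.75, array([0.4579, 0.1661, 0.    ])), ([155.1, 333.6], 0.48, array([0.6781, 0.3303, 0.    ])), ([250.1, 299.3], 0.38, array([0.538 , 0.0402, 0.    ]))]
top w [([211.8, 265.1], 0.63, array([0.5946, 0.1837, 0.    ]))]
top j [([263.5, 268.8], 0.96, array([0.4608, 0.1727, 0.    ])), ([214.2, 251.4], 0.75, array([0.5886, 0.2193, 0.    ]))]
t 19.05 pos [ 0.6021 -0.1432  0.2129] yawdeg 105.01 -> tx 0.1917 ty 0.0368 tz 0.2099 yaw 0.0002
```

View pics/c15.png

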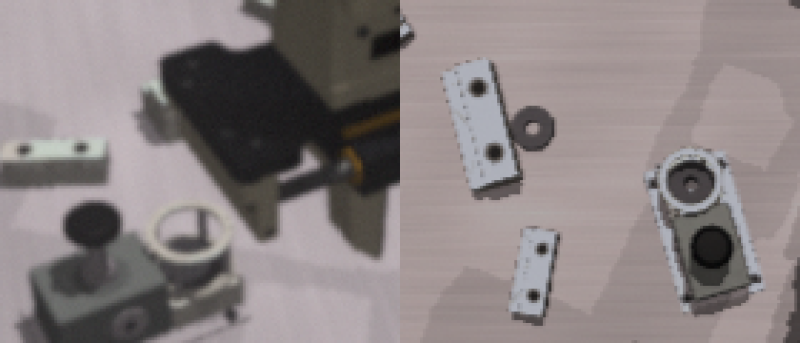

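View pics/wrist15.png

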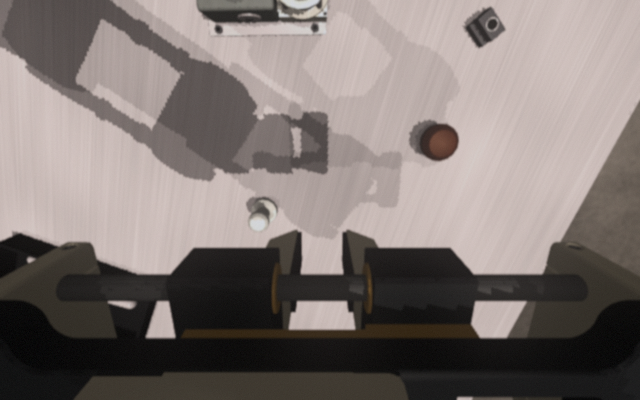

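The top view shows the washer at (212,265) against the jaw's long side, and the magazine still holds washers. The hand hides the spot from the side camera, so I'll move it away for a last check of the gap.

Call:
apply_moves(plan=[{"tx":0,"ty":-0.02,"tz":-0.01,"yaw":0,"grip":-0.48},{"tx":0,"ty":-0.06,"tz":-0.02,"yaw":0,"grip":-0.48},{"tx":0,"ty":-0.1,"tz":-0.03,"yaw":0,"grip":-0.48},{"tx":0,"ty":-0.14,"tz":-0.03,"yaw":0,"grip":-0.48},{"tx":0,"ty":-0.17,"tz":-0.03,"yaw":0,"grip":-0.48},{"tx":0,"ty":-0.19,"tz":-0.03,"yaw":0,"grip":-0.48},{"tx":0,"ty":-0.19,"tz":-0.03,"yaw":0,"grip":-0.48}])

```text
time: 19.92
tool_pos: [0.4178, -0.1931, 0.2431]
tool_rot: [3.141, 0.0, 1.83]
contact_force: [1.1, -0.4, -0.6]
opening: 0.0239
```

```bash
python3 look.py 16
python3 - <<'E'
from h import *
a=cv2.imread('pics/side16.png')[150:250,260:370];b=cv2.imread('pics/top16.png')[180:260,230:318]
cv2.imwrite('pics/c16.png',np.hstack([cv2.resize(x,(400,364),interpolation=3) for x in (a,b)]))
n=np.array([-.2588,.9659]);u=np.array([.9659,.2588]);j=np.array([.588,.2245])
for cam in ['top','side']:
    im,d=robot.read_camera(cam)
    for o in robot.outline_of('washer',cam)[:2]:
        m=np.array(o['region'],np.uint8);c=max(cv2.findContours(m,0,1)[0],key=len).reshape(-1,2)
        P=np.array([onplane(cam,v,uu,.006)[:2] for uu,v in c]);(cx,cy),r=cv2.minEnclosingCircle((P*1000).astype(np.float32));p=np.array([cx,cy])/1000
        print(cam,o['confidence'],p,r,'dist jaw',(j-p)@n,'along',(p-j)@u)
    for l in ['jaw','stud','knob','tnut']: print(cam,l,[(np.round(onplane(cam,*x['pixel'],0),3)) for x in robot.tip_of(l,cam)[:3]])
    k=robot.get_calibration(cam);K=k['camera_matrix'];v,uu=np.mgrid[0:400,0:640];X=(np.stack([(uu-K[0,2])/K[0,0]*d,(v-K[1,2])/K[1,1]*d,d],-1)-k['t'])@k['R']
    q=(np.hypot(X[...,0]-.588,X[...,1]-.222)<.075)&(X[...,2]>.012)&(X[...,1]>.1)
    print(cam,'jaw rect',cv2.minAreaRect((X[q][:,:2]*1000).astype(np.float32)))
E
```

```text
[ 1.0786 -0.3986 -0.6451]
wrist w []
wrist j []
side w [([200.7, 311.4], 0.41, array([0.5899, 0.1753, 0.    ]))]
side j [([185.3, 300.5], 0.92, array([0.577 , 0.2327, 0.    ])), ([377.8, 335.5], 0.74, array([ 0.5429, -0.2185,  0.    ])), ([211.9, 250.7], 0.56, array([0.4591, 0.1693, 0.    ]))]
top w [([210.8, 265.3], 0.71, array([0.5972, 0.1832, 0.    ]))]
top j [([185.0, 211.2], 0.91, array([0.6675, 0.3268, 0.    ])), ([264.2, 269.3], 0.78, array([0.459 , 0.1714, 0.    ])), ([215.7, 248.6], 0.69, array([ 0.5848,  0.2266, -0.    ]))]
t 20.375 pos [ 0.4188 -0.1928  0.2425] yawdeg 104.99 -> tx 0.1922 ty 0.2266 tz 0.2395 yaw -0.0003
top 0.63 [0.47865817 0.0205738 ] 19.08449935913086 dist jaw 0.1686746488033295 along -0.15838937087554927
top 0.54 [0.58853558 0.18124814] 19.22772979736328 dist jaw 0.041915582101440425 along -0.010676261676025412
top jaw [array([0.67 , 0.334, 0.   ]), array([0.59 , 0.233, 0.   ]), array([0.456, 0.173, 0.   ])]
top stud [array([ 0.54, -0.22,  0.  ]), array([0.599, 0.182, 0.   ])]
top knob [array([ 0.716, -0.069,  0.   ])]
top tnut [array([0.737, 0.061, 0.   ])]
top jaw rect ((587.219970703125, 225.48562622070312), (110.18268585205078, 45.815773010253906), 14.939628601074219)
side 0.53 [0.59148108 0.17550256] 18.546926498413086 dist jaw 0.04822752720947264 along -0.009318162268066425
side jaw [array([0.674, 0.33 , 0.   ]), array([0.584, 0.235, 0.   ]), array([0.454, 0.166, 0.   ])]
side stud [array([ 0.544, -0.218,  0.   ])]
side knob [array([ 0.719, -0.08 ,  0.   ])]
side tnut [array([0.739, 0.066, 0.   ]), array([0.477, 0.135, 0.   ])]
side jaw rect ((611.3656616210938, 228.6519012451172), (61.97287368774414, 47.82267761230469), 12.777059555053711)
```

View pics/c16.png

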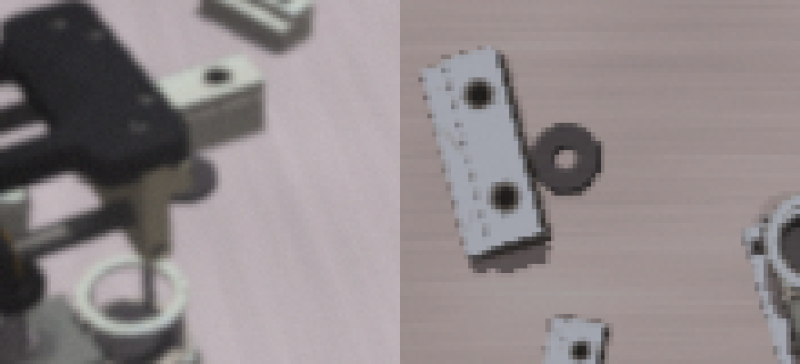

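The top view puts the washer centre 41.9 mm from the jaw's centre line (contact is 42.5 mm), with the jaw unmoved. The hand still partly hides it from the side camera, so I'll move clear once more.

Call:
apply_moves(plan=[{"tx":-0.02,"ty":-0.01,"tz":-0.01,"yaw":0,"grip":-0.48},{"tx":-0.06,"ty":-0.02,"tz":-0.02,"yaw":0,"grip":-0.48},{"tx":-0.1,"ty":-0.03,"tz":-0.03,"yaw":0,"grip":-0.48},{"tx":-0.13,"ty":-0.04,"tz":-0.03,"yaw":0,"grip":-0.48},{"tx":-0.15,"ty":-0.04,"tz":-0.03,"yaw":0,"grip":-0.48},{"tx":-0.15,"ty":-0.04,"tz":-0.03,"yaw":0,"grip":-0.48}])

```text
time: 21.72
tool_pos: [0.4184, -0.3491, 0.2721]
tool_rot: [-3.141, -0.001, 1.83]
contact_force: [0.0, 0.0, 0.4]
opening: 0.0237
```

Run:
```python
from h import *
im,d=snap('side','side17.png')
n=np.array([-.2588,.9659]);u=np.array([.9659,.2588]);j=np.array([.588,.2245])
for o in robot.outline_of('washer','side')[:2]:
        m=np.array(o['region'],np.uint8);c=max(cv2.findContours(m,0,1)[0],key=len).reshape(-1,2)
        P=np.array([onplane('side',v,uu,.006)[:2] for uu,v in c]);(cx,cy),r=cv2.minEnclosingCircle((P*1000).astype(np.float32));p=np.array([cx,cy])/1000
        print(o['confidence'],o['pixel'],p,r,'dist',(j-p)@n)
a=cv2.imread('pics/side17.png')[150:270,250:370]
cv2.imwrite('pics/c17.png',cv2.resize(a,(600,600),interpolation=3))
```

```text
0.62 [198.0, 310.0] [0.58673767 0.1768334 ] 21.780847549438477 dist 0.04571447378234866
```

View pics/c17.png

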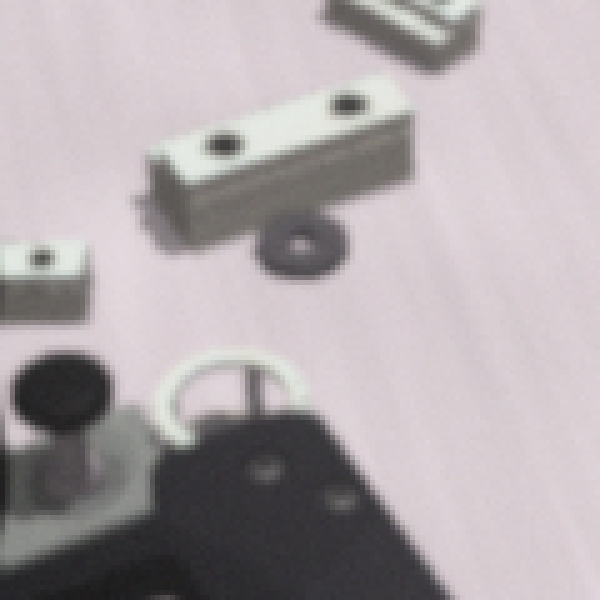

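The side view shows the washer flat at (198,310), touching the foot of the jaw's long face with no gap visible. The plunger is up and the hand is at z = 0.27, clear of everything. Handing in.

```bash
python3 -c "
from cell import robot
print(robot.hand_in())"
```

```text
the job is handed in; nothing more can be done
None
```

I pressed the plunger once to its hard stop: the tool stopped at z = 0.074 m while the force rose from 13 to 23 N. I let it spring back, and one washer came out onto the counter. I then slid that washer flat, in a two-finger cradle, against the long side of the 110 x 45 mm jaw. I stopped on a steady 2.9 N contact force, backed off, and handed in at about 22 s of the 54 s allowed.

**Last checks:**
- **Washer against the jaw:** the pictures show no gap. The top view puts the washer centre 41.9 mm from the jaw's centre line, where contact would be 42.5 mm. The side view read 45.7 mm, so the two disagree by about 4 mm. I relied on the contact force and the pictures to settle it.
- **Jaw and other parts:** the jaw's pose is unchanged to within 1 mm in the top view. The stud and T-nut positions agree with the first measurements to within 8 mm. The knob read up to 11 mm off in both views, but the hand never went near it, so I put that down to network error.
- **Magazine, plunger and hand:** the magazine still shows washers, the plunger is up, and the hand is clear of everything.

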